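# Assemble the tie-rod lamp on the bench slide

## Robot

A 6-joint arm with a two-finger parallel gripper is mounted at the origin on the work surface. World frame = base frame: x ahead of the robot, y to its left, z up, the work surface at z = 0. Lengths are in m, angles in rad, forces in N, time in s.
With the tool pointing down it reaches from about 0.2 to 0.875 m from the base axis. Payload 3.4 kg.
Tool frame: the origin (TCP) lies midway between the tips of the shut fingers; the grasp point (between the pads) lies 19 mm behind it; z points along the fingers, y is the line along which they close (so a half turn about z gives the same grasp; the last joint's range is limited). The gripper opens to 94 mm and grips with 3 to 60 N. Pads are 16 mm wide; open, the fingers measure 119 mm over their backs; the gripper's body (75 mm by 177 mm) begins 78 mm behind the grasp point.
Start: joints at [1.194, 0.276, 1.505, -0, 1.361, -0.121], TCP at [0.146, 0.556, 0.205] pointing down, gripper open.
Joint ranges: [-2.89, 2.89], [-0.75, 2.08], [0.22, 2.7], [-1.18, 4.32], [0.11, 2.71], [-2.7, 2.7]. Speed limits (rad/s): [2.57, 2.57, 3.14, 3.14, 3.14, 3.14].

## Interface

Orientations are given as a unit quaternion [w, x, y, z].
In Python, from bench import env, eyes gives the robot as it stands.
- The arm moves only by the shell command python3 -m crank 'ROWS' [OPENING]. ROWS is JSON, a list of rows, each a list of 6 numbers: the shift along the world's x, y, z in cm, then the turn, a rotation vector about the world's x, y, z in degrees. A call has 1 to 12 rows; each row shifts and turns the commanded pose from where the row before left it; what a row does not reach is not made up. A row lasts 1/10 s, in which the tool goes at most 50 mm and 8.59 degrees, less where a joint would pass 70% of its speed; a pose out of reach is approached as far as the arm can. A call with a gripper value outside its range is refused whole. OPENING is the finger opening in cm, from 0 to 9.4, set as the call begins (- or left out, the last holds). The fingers move at their own pace and stop on an object; the grip force is fixed at half the most. Time passes only in rows, so rows that do not move let the fingers close. It gives the time, the measured TCP pose, the force, the opening and the grip force at its end, in the units of the state.
- env.get_obs(): the state, without advancing time (a new reading comes with each control period).
- eyes.camera(name): name is "side" or "top"; returns the picture (384x512x3 uint8, red, green, blue); there is no depth.
- eyes.camera_params(name): a dict with "camera_matrix" (3x3 intrinsics, pixels), "R" (3x3) and "t" (3): a world point X has camera coordinates R X + t. Camera axes: x right, y down, z forward; pixel columns grow to the right and rows downward; lengths in m; the calibration is good to about 2 mm. A picture is of the moment at which its call begins. camera_params takes no time and is no camera call.
- env.finish_job(): hands the job in; it is judged then, once.
The state is a dict: "time_s": time; "joint_positions": joint angles; "qvel": joint speeds; "joint_efforts": joint torques, N m; "eef_pos": TCP position; "orientation": TCP orientation; "force": force on the tool from outside, world axes, zero at the start; "wrist_torque": the same for the moment, N m; "grip_width": finger opening in m; "gripper_force": force on a finger pad.
Only numpy, scipy, OpenCV 4.12 (cv2) and the standard library are available. Lean on these libraries where they do the work, as an engineer would, in place of code of your own. Each camera call takes 0.05 s, during which the arm holds its last target. There are 200 camera calls.

## Task

Bring the carriage to the green station so that it clicks in, and there slide every brass sleeve that has been put out all the way down, foot first, over a tie rod of the lamp base (one to a rod, any rod) and then, with all the sleeves on, lower every leaded glass panel from the wooden rack gently down into a groove of the base, any groove, right to the bottom. Finally push the carriage with its load along the rail until it clicks in at the orange soldering station, and let go; leave the flux bottle, the tin can and the solder spool alone.

Things in the scene. Friction and masses are not known exactly. Their poses are not given: they have to be found in the camera images.
- carriage (a joint): aluminium carriage, plate 200 x 200 mm, top 50 mm above the bench, on a straight rail; carries the clamped lamp base; m; 0 = clicked in at the green station, 0.200 = at the orange one, stops at -0.02 and 0.22. At a station a spring ball clicks into a notch: within 4 mm it pulls the carriage in and holds against about 7 N; elsewhere it stays where left (about 1 N to slide it)
- handle (a point): middle of the carriage's upright black round handle (22 mm in diameter, 50 mm tall) on an arm on the robot's side, 135 mm from the carriage's middle; 25 mm below the handle's top, 75 mm above the bench; moves with the carriage. Axes: y along the rail from the orange to the green station, x across the rail from the handle to the carriage's middle, z up
- green_mark (a point): fixed point where handle is when the carriage is at the green station (assembly, the left one, marked by green stripes on the grey bed board, one straight below the handle); axes as handle. The bed board, 260 x 420 x 12 mm, lies under the rail, longer side along it
- orange_mark (a point): fixed point where handle is when the carriage stands at the orange soldering station (the right one, marked with orange stripes, 200 mm from the green one); axes as those of handle
- rod1_foot (a point): foot of the near right of the four upright steel tie rods, on its axis at the upper face of the lamp base (84 mm above the bench); moves with the carriage; axes as handle. Rods are 16 mm in diameter, 74 mm tall, the top 6 mm tapered to 10 mm, at the corners of a 128 mm square
- rod2_foot (a point): foot of the near left of the four upright steel tie rods, on its axis at the upper face of the lamp base (84 mm above the bench); moves with the carriage; axes as handle. Rods are 16 mm in diameter, 74 mm tall, the top 6 mm tapered to 10 mm, at the corners of a 128 mm square
- rod3_foot (a point): foot of the far right of the four upright steel tie rods, on its axis at the upper face of the lamp base (84 mm above the bench); moves with the carriage; axes as handle. Rods are 16 mm in diameter, 74 mm tall, the top 6 mm tapered to 10 mm, at the corners of a 128 mm square
- rod4_foot (a point): foot of the far left of the four upright steel tie rods, on its axis at the upper face of the lamp base (84 mm above the bench); moves with the carriage; axes as handle. Rods are 16 mm in diameter, 74 mm tall, the top 6 mm tapered to 10 mm, at the corners of a 128 mm square
- groove1 (a point): middle of the floor of the near one (towards the handle) of the two brass-edged grooves in the lamp base, 59 mm above the bench; the groove is 25 mm deep, 13 mm wide (along the point's x) and 68 mm long (along its y, parallel to the rail), midway between two rods and in line with them; moves with the carriage
- groove2 (a point): middle of the floor of the far one of the two brass-edged grooves in the lamp base, 59 mm above the bench; the groove is 25 mm deep, 13 mm wide (along the point's x) and 68 mm long (along its y, parallel to the rail), midway between two rods and in line with them; moves with the carriage
- sleeve1: brass column sleeve standing on the bench to the left: a tube 56 mm tall, 44 mm outside, 19 mm bore, with a foot flange 60 mm in diameter and 12 mm thick at its lower end; about 0.5 kg; origin at the centre of its lower end, z along its axis, upwards. On a rod the foot rests on the upper face of the base and the rod's top stands 18 mm out. May be absent
- sleeve2: brass column sleeve standing on the bench to the left: a tube 56 mm tall, 44 mm outside, 19 mm bore, with a foot flange 60 mm in diameter and 12 mm thick at its lower end; about 0.5 kg; origin at the centre of its lower end, z along its axis, upwards. On a rod the foot rests on the upper face of the base and the rod's top stands 18 mm out. May be absent
- sleeve3: brass column sleeve standing on the bench to the left: a tube 56 mm tall, 44 mm outside, 19 mm bore, with a foot flange 60 mm in diameter and 12 mm thick at its lower end; about 0.5 kg; origin at the centre of its lower end, z along its axis, upwards. On a rod the foot rests on the upper face of the base and the rod's top stands 18 mm out. May be absent
- sleeve4: brass column sleeve standing on the bench to the left: a tube 56 mm tall, 44 mm outside, 19 mm bore, with a foot flange 60 mm in diameter and 12 mm thick at its lower end; about 0.5 kg; origin at the centre of its lower end, z along its axis, upwards. On a rod the foot rests on the upper face of the base and the rod's top stands 18 mm out. May be absent
- panel1: leaded glass panel in a dark metal frame (blue bands at top and bottom), 64 mm wide (its y), 90 mm tall (z, upwards), 10 mm thick (x), about 0.22 kg, standing upright in a groove of the rack; origin at the middle of its lower edge; either face may point either way. In the lamp's groove its lower edge is at the groove's floor and it may lean up to 7 degrees. May be absent
- panel2: leaded glass panel in a dark metal frame (green bands at top and bottom), 64 mm wide (its y), 90 mm tall (z, upwards), 10 mm thick (x), about 0.22 kg, standing upright in a groove of the rack; origin at the middle of its lower edge; either face may point either way. In the lamp's groove its lower edge is at the groove's floor and it may lean up to 7 degrees. May be absent
- glass_rack: fixed light wooden rack, 130 (x) x 90 (y) x 40 mm tall, at the right, with two grooves 30 mm deep and 13 mm wide running along its y at x = -32 and +32 mm, in which the panels stand; origin at the centre of its underside
- flux_bottle: bystander: white bottle with red cap, 48 mm in diameter, 110 mm tall; origin at the centre of its foot
- tin_can: bystander: steel can, 72 mm in diameter, 120 mm tall; origin at the centre of its foot
- solder_spool: bystander: grey spool of solder, 60 mm in diameter, 40 mm tall; origin at the centre of its foot
- lamp (a point): dark walnut lamp base, 190 x 190 x 34 mm, clamped on the carriage, with a steel tie rod near each corner, a groove near each of its near and far edges and a white lamp socket 32 mm high in the middle; the point is the centre of its underside, 50 mm above the bench; axes as handle
Mind the look-alikes: they are no part of the job. What is shaped like the sleeve4 but blue, pink or red is not meant.

How it is judged:
On the way, in this order (a step that is already met when the one before it is completed fails the run):
1. the carriage is clicked in at the green station (within 4 mm) (value of joint carriage between -0.004 and 0.004 m), for 0.3 s.
2. with the carriage at the green station, every sleeve is down on a tie rod (all of step 1 and ((horizontal distance between sleeve1 and rod1_foot below 0.004 m and z of sleeve1 in the frame of rod1_foot between -0.004 and 0.004 m and angle between sleeve1's own z axis and vertical below 0.1 rad) or (horizontal distance between sleeve1 and rod2_foot below 0.004 m and z of sleeve1 in the frame of rod2_foot between -0.004 and 0.004 m and angle between sleeve1's own z axis and vertical below 0.1 rad) or (horizontal distance between sleeve1 and rod3_foot below 0.004 m and z of sleeve1 in the frame of rod3_foot between -0.004 and 0.004 m and angle between sleeve1's own z axis and vertical below 0.1 rad) or (horizontal distance between sleeve1 and rod4_foot below 0.004 m and z of sleeve1 in the frame of rod4_foot between -0.004 and 0.004 m and angle between sleeve1's own z axis and vertical below 0.1 rad)) and ((horizontal distance between sleeve2 and rod1_foot below 0.004 m and z of sleeve2 in the frame of rod1_foot between -0.004 and 0.004 m and angle between sleeve2's own z axis and vertical below 0.1 rad) or (horizontal distance between sleeve2 and rod2_foot below 0.004 m and z of sleeve2 in the frame of rod2_foot between -0.004 and 0.004 m and angle between sleeve2's own z axis and vertical below 0.1 rad) or (horizontal distance between sleeve2 and rod3_foot below 0.004 m and z of sleeve2 in the frame of rod3_foot between -0.004 and 0.004 m and angle between sleeve2's own z axis and vertical below 0.1 rad) or (horizontal distance between sleeve2 and rod4_foot below 0.004 m and z of sleeve2 in the frame of rod4_foot between -0.004 and 0.004 m and angle between sleeve2's own z axis and vertical below 0.1 rad)) and ((horizontal distance between sleeve3 and rod1_foot below 0.004 m and z of sleeve3 in the frame of rod1_foot between -0.004 and 0.004 m and angle between sleeve3's own z axis and vertical below 0.1 rad) or (horizontal distance between sleeve3 and rod2_foot below 0.004 m and z of sleeve3 in the frame of rod2_foot between -0.004 and 0.004 m and angle between sleeve3's own z axis and vertical below 0.1 rad) or (horizontal distance between sleeve3 and rod3_foot below 0.004 m and z of sleeve3 in the frame of rod3_foot between -0.004 and 0.004 m and angle between sleeve3's own z axis and vertical below 0.1 rad) or (horizontal distance between sleeve3 and rod4_foot below 0.004 m and z of sleeve3 in the frame of rod4_foot between -0.004 and 0.004 m and angle between sleeve3's own z axis and vertical below 0.1 rad)) and ((horizontal distance between sleeve4 and rod1_foot below 0.004 m and z of sleeve4 in the frame of rod1_foot between -0.004 and 0.004 m and angle between sleeve4's own z axis and vertical below 0.1 rad) or (horizontal distance between sleeve4 and rod2_foot below 0.004 m and z of sleeve4 in the frame of rod2_foot between -0.004 and 0.004 m and angle between sleeve4's own z axis and vertical below 0.1 rad) or (horizontal distance between sleeve4 and rod3_foot below 0.004 m and z of sleeve4 in the frame of rod3_foot between -0.004 and 0.004 m and angle between sleeve4's own z axis and vertical below 0.1 rad) or (horizontal distance between sleeve4 and rod4_foot below 0.004 m and z of sleeve4 in the frame of rod4_foot between -0.004 and 0.004 m and angle between sleeve4's own z axis and vertical below 0.1 rad))), for 0.2 s.
3. with the carriage at the green station and the sleeves on, every glass panel is down in a groove of the base (all of step 2 and ((x of panel1 in the frame of groove1 between -0.004 and 0.004 m and y of panel1 in the frame of groove1 between -0.006 and 0.006 m and z of panel1 in the frame of groove1 between -0.004 and 0.004 m and angle between panel1's own z axis and vertical below 0.16 rad) or (x of panel1 in the frame of groove2 between -0.004 and 0.004 m and y of panel1 in the frame of groove2 between -0.006 and 0.006 m and z of panel1 in the frame of groove2 between -0.004 and 0.004 m and angle between panel1's own z axis and vertical below 0.16 rad)) and ((x of panel2 in the frame of groove1 between -0.004 and 0.004 m and y of panel2 in the frame of groove1 between -0.006 and 0.006 m and z of panel2 in the frame of groove1 between -0.004 and 0.004 m and angle between panel2's own z axis and vertical below 0.16 rad) or (x of panel2 in the frame of groove2 between -0.004 and 0.004 m and y of panel2 in the frame of groove2 between -0.006 and 0.006 m and z of panel2 in the frame of groove2 between -0.004 and 0.004 m and angle between panel2's own z axis and vertical below 0.16 rad))), for 0.2 s.
At the end, for the whole second after the job is handed in: the carriage at rest within 4 mm of the orange station; every sleeve upright round a rod (axes within 4 mm), its lower end within 4 mm of the base; every panel in a groove, lower edge within 4 mm of the floor, within 4 mm across and 6 mm along, leaning less than 0.16 rad (value of joint carriage between 0.196 and 0.204 m and velocity of joint carriage between -0.01 and 0.01 m/s and ((horizontal distance between sleeve1 and rod1_foot below 0.004 m and z of sleeve1 in the frame of rod1_foot between -0.004 and 0.004 m and angle between sleeve1's own z axis and vertical below 0.1 rad) or (horizontal distance between sleeve1 and rod2_foot below 0.004 m and z of sleeve1 in the frame of rod2_foot between -0.004 and 0.004 m and angle between sleeve1's own z axis and vertical below 0.1 rad) or (horizontal distance between sleeve1 and rod3_foot below 0.004 m and z of sleeve1 in the frame of rod3_foot between -0.004 and 0.004 m and angle between sleeve1's own z axis and vertical below 0.1 rad) or (horizontal distance between sleeve1 and rod4_foot below 0.004 m and z of sleeve1 in the frame of rod4_foot between -0.004 and 0.004 m and angle between sleeve1's own z axis and vertical below 0.1 rad)) and ((horizontal distance between sleeve2 and rod1_foot below 0.004 m and z of sleeve2 in the frame of rod1_foot between -0.004 and 0.004 m and angle between sleeve2's own z axis and vertical below 0.1 rad) or (horizontal distance between sleeve2 and rod2_foot below 0.004 m and z of sleeve2 in the frame of rod2_foot between -0.004 and 0.004 m and angle between sleeve2's own z axis and vertical below 0.1 rad) or (horizontal distance between sleeve2 and rod3_foot below 0.004 m and z of sleeve2 in the frame of rod3_foot between -0.004 and 0.004 m and angle between sleeve2's own z axis and vertical below 0.1 rad) or (horizontal distance between sleeve2 and rod4_foot below 0.004 m and z of sleeve2 in the frame of rod4_foot between -0.004 and 0.004 m and angle between sleeve2's own z axis and vertical below 0.1 rad)) and ((horizontal distance between sleeve3 and rod1_foot below 0.004 m and z of sleeve3 in the frame of rod1_foot between -0.004 and 0.004 m and angle between sleeve3's own z axis and vertical below 0.1 rad) or (horizontal distance between sleeve3 and rod2_foot below 0.004 m and z of sleeve3 in the frame of rod2_foot between -0.004 and 0.004 m and angle between sleeve3's own z axis and vertical below 0.1 rad) or (horizontal distance between sleeve3 and rod3_foot below 0.004 m and z of sleeve3 in the frame of rod3_foot between -0.004 and 0.004 m and angle between sleeve3's own z axis and vertical below 0.1 rad) or (horizontal distance between sleeve3 and rod4_foot below 0.004 m and z of sleeve3 in the frame of rod4_foot between -0.004 and 0.004 m and angle between sleeve3's own z axis and vertical below 0.1 rad)) and ((horizontal distance between sleeve4 and rod1_foot below 0.004 m and z of sleeve4 in the frame of rod1_foot between -0.004 and 0.004 m and angle between sleeve4's own z axis and vertical below 0.1 rad) or (horizontal distance between sleeve4 and rod2_foot below 0.004 m and z of sleeve4 in the frame of rod2_foot between -0.004 and 0.004 m and angle between sleeve4's own z axis and vertical below 0.1 rad) or (horizontal distance between sleeve4 and rod3_foot below 0.004 m and z of sleeve4 in the frame of rod3_foot between -0.004 and 0.004 m and angle between sleeve4's own z axis and vertical below 0.1 rad) or (horizontal distance between sleeve4 and rod4_foot below 0.004 m and z of sleeve4 in the frame of rod4_foot between -0.004 and 0.004 m and angle between sleeve4's own z axis and vertical below 0.1 rad)) and ((x of panel1 in the frame of groove1 between -0.004 and 0.004 m and y of panel1 in the frame of groove1 between -0.006 and 0.006 m and z of panel1 in the frame of groove1 between -0.004 and 0.004 m and angle between panel1's own z axis and vertical below 0.16 rad) or (x of panel1 in the frame of groove2 between -0.004 and 0.004 m and y of panel1 in the frame of groove2 between -0.006 and 0.006 m and z of panel1 in the frame of groove2 between -0.004 and 0.004 m and angle between panel1's own z axis and vertical below 0.16 rad)) and ((x of panel2 in the frame of groove1 between -0.004 and 0.004 m and y of panel2 in the frame of groove1 between -0.006 and 0.006 m and z of panel2 in the frame of groove1 between -0.004 and 0.004 m and angle between panel2's own z axis and vertical below 0.16 rad) or (x of panel2 in the frame of groove2 between -0.004 and 0.004 m and y of panel2 in the frame of groove2 between -0.006 and 0.006 m and z of panel2 in the frame of groove2 between -0.004 and 0.004 m and angle between panel2's own z axis and vertical below 0.16 rad))); the robot touches nothing.
It fails at once if a bystander is shifted more than 30 mm or tipped (distance of any of flux_bottle, tin_can, solder_spool from where it was at the start of the episode above 0.03 m or angle between any of flux_bottle, tin_can, solder_spool's own z axis and vertical above 0.3 rad).
It fails at once if a glass panel is dropped or rammed into the lamp (more than 60 N) (contact force between any of panel1, panel2 and carriage above 60 N).
Of sleeve1, sleeve2, sleeve3, sleeve4 only 3 to 4 are there at a start; the rules pass over those that are not, and their reading is None.
Of panel1, panel2 only 1 to 2 are there at a start; the rules pass over those that are not, and their reading is None.
At some moment in a run one of sleeve1, sleeve2, sleeve3, sleeve4 may be knocked a few centimetres aside while the robot is not near it.
It also fails if it takes over 210 s, if anything falls off the work surface, if the arm or the gripper's body presses on something with over 40 N, if the wrist force passes 120 N, or if a joint passes its speed limit or range.

## Working session

There is one attempt and no reset: what is moved stays moved. The work goes in short steps, Python scripts to look and compute and a shell command to move; the robot and the scene stay as the last step left them, time stands still between calls to the robot, and variables do not carry over. Pictures are saved under pics/ and viewed, at most 14 in all, crops included, and the job is handed in when it is done.

```bash
ls; mkdir -p pics; python3 - <<'E'
from bench import env, eyes
import cv2, numpy as np
for n in("side","top"):
    im=eyes.camera(n); cv2.imwrite(f"pics/{n}0.png",cv2.resize(im[:,:,::-1],(800,600),interpolation=cv2.INTER_CUBIC)); np.save(f"pics/{n}0.npy",im)
    p=eyes.camera_params(n); print(n,{k:np.round(v,3).tolist() for k,v in p.items()}, np.round(-np.array(p['R']).T@p['t'],3))
print(env.get_obs())
E
```

```text
pics
side {'camera_matrix': [[440.948, 0.0, 253.073], [0.0, 440.948, 192.708], [0.0, 0.0, 1.0]], 'R': [[0.971, -0.238, 0.007], [-0.122, -0.521, -0.845], [0.204, 0.82, -0.535]], 't': [-0.478, 0.16, 1.115]} [ 0.256 -0.945  0.735]
top {'camera_matrix': [[419.743, 0.0, 255.963], [0.0, 419.743, 187.625], [0.0, 0.0, 1.0]], 'R': [[-0.004, -1.0, 0.009], [-0.991, 0.003, -0.135], [0.135, -0.009, -0.991]], 't': [0.041, 0.517, 1.347]} [0.33  0.053 1.404]
{'time_s': 0.1, 'joint_positions': array([ 1.19402067e+00,  2.76533001e-01,  1.50596112e+00, -1.40183946e-05,
        1.36069975e+00, -1.20986990e-01]), 'qvel': array([-0.00148497, -0.00324956, -0.00311393,  0.00039267,  0.00212911,
        0.00112835]), 'joint_efforts': array([ 1.03077098e-03, -4.05452621e+01, -2.37781209e+01,  7.01331790e-02,
        3.00351530e-02, -6.66195615e-05]), 'eef_pos': array([0.14530196, 0.55583327, 0.20470862]), 'orientation': array([-1.90563906e-04,  1.27544459e-01,  9.91832531e-01, -7.77632083e-04]), 'force': array([ 0.0462356 ,  0.40454491, -0.26245189]), 'wrist_torque': array([-0.010964  , -0.07812385, -0.01370892]), 'gripper_force': 0.0, 'grip_width': 0.09408021215594183}
```

View pics/top0.png

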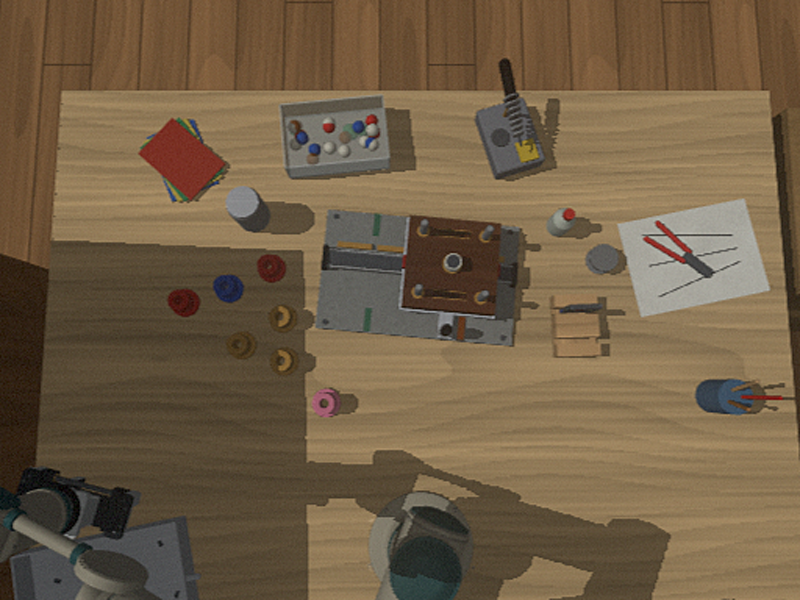

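View pics/side0.png

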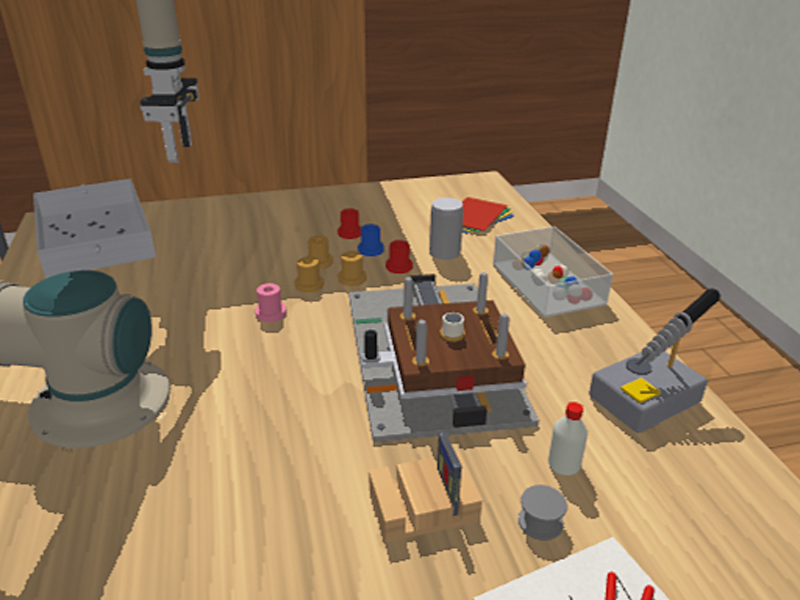

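The top view shows three brass sleeves (view px 282,317; 240,345; 283,360) and one panel in the rack's far groove at (580,308). The carriage is near the orange station, with its handle at (447,326). The green stripes are at (367,320) and (377,225), the orange stripe at (460,328). The side view agrees.

```bash
cat > h.py <<'E'
import numpy as np, cv2
from bench import env, eyes
P={n:eyes.camera_params(n) for n in("side","top")}
for p in P.values():
    for k in p: p[k]=np.array(p[k],float)
def ray(n,uv):
    p=P[n]; d=p['R'].T@np.linalg.inv(p['camera_matrix'])@[uv[0],uv[1],1.]
    return -p['R'].T@p['t'], d/np.linalg.norm(d)
def plane(n,uv,z):
    c,d=ray(n,uv); return c+d*(z-c[2])/d[2]
def proj(n,X):
    p=P[n]; x=p['camera_matrix']@(p['R']@np.asarray(X,float)+p['t']); return x[:2]/x[2]
def tri(a,b):  # a in top, b in side
    M=[];r=[]
    for n,uv in(("top",a),("side",b)):
        c,d=ray(n,uv); A=np.eye(3)-np.outer(d,d); M.append(A); r.append(A@c)
    X=np.linalg.lstsq(np.vstack(M),np.hstack(r),rcond=None)[0]
    return X,[np.round(proj("top",X)-a,1),np.round(proj("side",X)-b,1)]
def blobs(im,f,amin=15):
    m=f(cv2.cvtColor(im,cv2.COLOR_RGB2HSV).astype(int)).astype(np.uint8)
    n,l,s,c=cv2.connectedComponentsWithStats(m)
    return m,[(np.round(c[i],1).tolist(),s[i].tolist()) for i in range(1,n) if s[i,4]>=amin]
brass=lambda h:(h[...,0]>14)&(h[...,0]<26)&(h[...,1]>150)&(h[...,2]>60)
green=lambda h:(h[...,0]>45)&(h[...,0]<90)&(h[...,1]>80)
orange=lambda h:(h[...,0]<16)&(h[...,1]>150)&(h[...,2]>90)
black=lambda h:(h[...,2]<45)
def shot(n,tag):
    im=eyes.camera(n); np.save(f"pics/{n}{tag}.npy",im); return im
def crop(im,x0,y0,x1,y1,k,name):
    cv2.imwrite(f"pics/{name}.png",cv2.resize(im[y0:y1,x0:x1,::-1],None,fx=k,fy=k,interpolation=cv2.INTER_NEAREST))
E
python3 - <<'E'
from h import *
for n in("top","side"):
    im=np.load(f"pics/{n}0.npy")
    for nm,f in(("brass",brass),("green",green),("orange",orange),("black",black)):
        m,b=blobs(im,f); print(n,nm,[x for x in b if x[1][4]<600])
t=np.load("pics/top0.npy"); s=np.load("pics/side0.npy")
a=cv2.resize(t[125:230,200:345,::-1],None,fx=5.5,fy=5.5,interpolation=cv2.INTER_NEAREST);cv2.imwrite("pics/t1.png",a)
E
```

```text
top brass [([337.0, 96.2], [330, 89, 15, 15, 145]), ([308.8, 151.2], [306, 146, 8, 10, 16]), ([227.6, 157.1], [221, 156, 16, 3, 27]), ([250.3, 159.1], [242, 157, 16, 5, 35]), ([305.7, 191.0], [303, 186, 7, 9, 18]), ([179.5, 201.2], [173, 195, 16, 14, 66]), ([157.9, 218.4], [152, 213, 12, 15, 44]), ([149.7, 223.1], [145, 214, 13, 16, 48]), ([181.2, 231.7], [175, 223, 13, 17, 76])]
top green [([117.7, 79.9], [113, 75, 12, 12, 27]), ([114.8, 123.5], [109, 118, 11, 11, 24]), ([235.0, 202.5], [234, 198, 3, 10, 21]), ([7.2, 329.9], [4, 327, 7, 7, 19]), ([50.2, 351.9], [48, 350, 7, 5, 15])]
top orange [([236.9, 76.4], [234, 74, 7, 6, 29]), ([209.6, 81.0], [207, 79, 6, 6, 28]), ([364.0, 136.5], [361, 133, 7, 7, 39]), ([430.1, 151.2], [420, 142, 22, 20, 75]), ([424.9, 159.6], [412, 152, 26, 16, 81]), ([294.7, 209.8], [293, 203, 4, 14, 41]), ([488.1, 253.9], [475, 253, 26, 3, 67])]
top black [([324.2, 48.7], [320, 38, 10, 23, 126]), ([207.8, 164.9], [206, 157, 5, 16, 42]), ([328.6, 176.1], [326, 168, 5, 16, 36]), ([14.5, 187.9], [11, 186, 8, 6, 17]), ([285.0, 188.7], [276, 187, 18, 4, 31]), ([
[... 2110 characters left out ...]
.5, 173.5], [354, 170, 6, 7, 35]), ([291.2, 199.9], [281, 194, 23, 20, 79]), ([272.0, 208.6], [266, 202, 9, 19, 28]), ([297.2, 244.6], [292, 240, 12, 10, 89]), ([244.1, 248.2], [235, 246, 19, 5, 68]), ([367.2, 262.5], [362, 257, 11, 12, 102]), ([390.7, 375.1], [388, 366, 7, 18, 99]), ([414.1, 379.4], [410, 375, 8, 9, 53])]
side black [([105.7, 41.2], [94, 38, 24, 6, 86]), ([109.5, 60.9], [90, 50, 36, 18, 205]), ([117.1, 81.9], [114, 68, 7, 26, 69]), ([270.6, 177.8], [264, 176, 14, 4, 39]), ([449.3, 194.5], [438, 186, 22, 20, 202]), ([436.9, 204.2], [434, 202, 6, 7, 17]), ([237.0, 220.7], [234, 212, 7, 18, 119]), ([29.2, 252.1], [26, 250, 7, 5, 23]), ([300.0, 267.1], [290, 262, 21, 11, 200])]
```

View pics/t1.png

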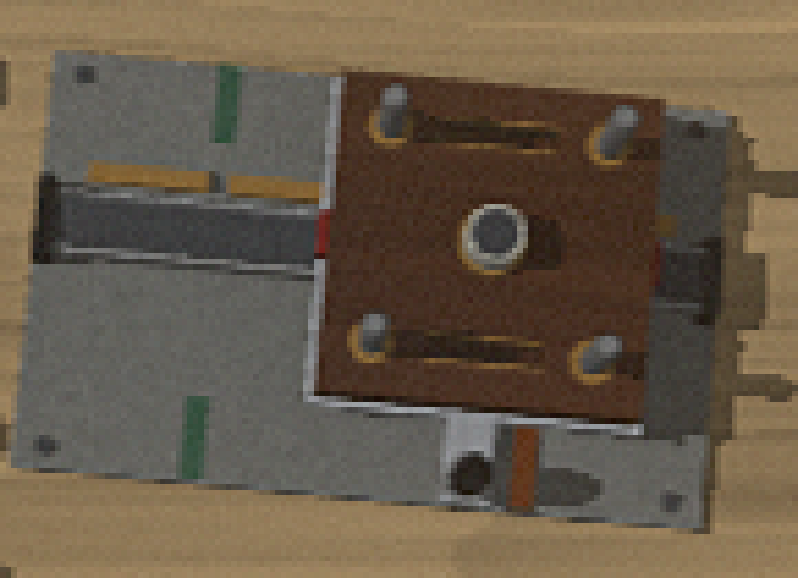

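The crop shows the handle top at (473,473), raw (286,211). The near green stripe is at raw (235.4,204.5), the orange one at (295.1,210.1). The carriage stands short of orange.

```bash
python3 - <<'E'
from h import *
r=lambda x:np.round(x,4)
X,e=tri((286,211),(237,213.3)); print("handle top",r(X),e)
H=plane("top",(286,211),.1); print("handle plane .1",r(H))
g=plane("top",(235.4,204.5),.012); o=plane("top",(295.1,210.1),.012); g2=plane("top",(241.3,143.9),.012)
print("g",r(g),"o",r(o),"g2",r(g2),np.linalg.norm(g-o))
u=(o-g)/np.linalg.norm(o-g); print("u",r(u),np.degrees(np.arctan2(-u[0],-u[1])), "carriage",(H-g)[:2]@u[:2])
w=g2-g; print("w ang",np.degrees(np.arctan2(-w[1],w[0])), np.linalg.norm(w))
c=[(56,50),(738,115),(707,532),(10,468)]
C=[plane("top",(200+a/5.5,125+b/5.5),.012) for a,b in c]; print([r(x[:2]).tolist() for x in C])
for i in range(4): d=C[(i+1)%4]-C[i]; print(np.linalg.norm(d),np.degrees(np.arctan2(d[1],d[0])))
E
```

```text
handle top [ 0.4358 -0.0532  0.0975] [array([ 0.1, -0.4]), array([-0.5,  0.1])]
handle plane .1 [ 0.4343 -0.0528  0.1   ]
g [0.4635 0.1082 0.012 ] o [ 0.4442 -0.0902  0.012 ] g2 [0.6698 0.0888 0.012 ] 0.1993928991069796
u [-0.0967 -0.9953  0.    ] 5.547845408383278 carriage 0.16309150776461168
w ang 5.3804609578674745 0.20726193825560557
[[0.7042, 0.1946], [0.6623, -0.2267], [0.4052, -0.2006], [0.4452, 0.2195]]
0.42346184101135986 -95.6713957033902
0.2584008793058233 174.18579550370376
0.4220084868481992 84.569134436072
0.2601729514678359 -5.492352039395886
```

```bash
python3 -m crank '[[1.9,-4,0,0,0,0.8],[1.9,-4,0,0,0,0.8],[1.9,-4,0,0,0,0.8],[1.9,-4,0,0,0,0.8],[1.9,-4,0,0,0,0.8],[1.9,-4,0,0,0,0.8],[1.9,-4,0,0,0,0.8],[1.9,-4,0,0,0,0.8],[1.9,-4,0,0,0,0.8],[1.9,-4,0,0,0,0.8],[1.9,-4,0,0,0,0.8],[1.9,-4,0,0,0,0.4]]' 6
python3 - <<'E'
from h import *
r=lambda x:np.round(x,4)
# sleeves: brass + dim brass mask, top & side
for n,y0,y1,x0,x1 in(("top",185,250,135,205),("side",145,190,180,240)):
    im=np.load(f"pics/{n}0.npy")
    f=lambda h:(h[...,0]>12)&(h[...,0]<28)&(h[...,1]>(128 if n=="top" else 135))
    m,b=blobs(im,f,20); print(n,[x for x in b if x0<x[0][0]<x1 and y0<x[0][1]<y1])
t=np.load("pics/top0.npy"); s=np.load("pics/side0.npy")
a=cv2.resize(t[190:245,140:200,::-1],None,fx=6.6,fy=6.6,interpolation=cv2.INTER_NEAREST)
b=cv2.resize(s[140:195,180:240,::-1],None,fx=6.6,fy=6.6,interpolation=cv2.INTER_NEAREST)
c=cv2.resize(t[185:235,345:395,::-1],None,fx=4,fy=4,interpolation=cv2.INTER_NEAREST)
d=cv2.resize(s[270:350,230:320,::-1],None,fx=2.8,fy=2.8,interpolation=cv2.INTER_NEAREST)
cv2.imwrite("pics/sl.png",np.hstack([a*1,b])*1)
cv2.imwrite("pics/rk.png",np.hstack([cv2.resize(t[185:235,345:395,::-1],(400,400),interpolation=0),cv2.resize(s[270:345,230:305,::-1],(400,400),interpolation=0)]))
E
```

```text
time_s: 1.3
eef_pos: [0.3736, 0.0746, 0.2054]
orientation: [0.0, 0.047, 0.999, 0.0]
force: [1.6, 1.0, -0.0]
grip_width: 0.0603
gripper_force: 0.0
top [([180.6, 203.5], [172, 195, 18, 18, 230]), ([154.1, 220.6], [145, 212, 19, 18, 242]), ([181.4, 230.9], [173, 222, 18, 19, 229])]
side [([200.3, 169.4], [189, 151, 24, 36, 541]), ([224.9, 172.1], [217, 161, 17, 22, 301])]
```

View pics/sl.png

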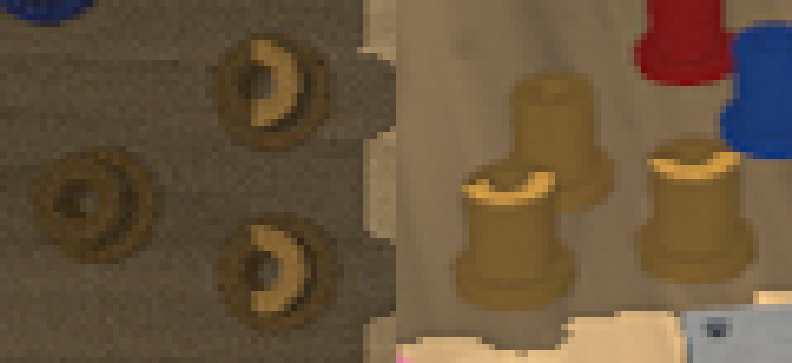

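View pics/rk.png

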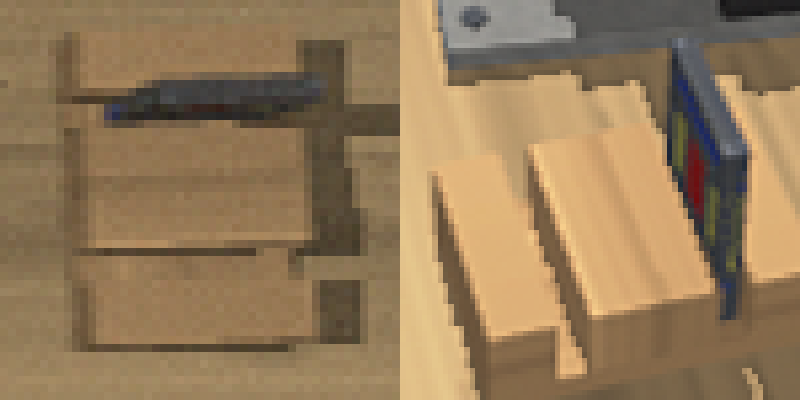

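Sleeve tops read at raw top px A (179.1,202.4), B (151.8,220.6), C (180.6,230.6), and all three are also visible in the side view. The blue-banded panel's top-edge middle is at raw top (374.6,196.4) and side (288.3,288.2). Next I grip the handle.

```bash
python3 -m crank '[[2,-4.2,0,0,0,0],[2,-4.3,0,0,0,0],[2.1,-4.3,0,0,0,0],[0,0,-4,0,0,0],[0,0,-4,0,0,0],[0,0,-3,0,0,0],[0,0,-2.9,0,0,0],[0,0,0,0,0,0]]' 6
python3 -m crank '[[0,0,0,0,0,0],[0,0,0,0,0,0],[0,0,0,0,0,0],[0,0,0,0,0,0],[0,0,0,0,0,0]]' 1
python3 - <<'E'
from h import *
r=lambda x:np.round(x,4)
for a,b in(((179.1,202.4),(225.3,163.8)),((151.8,220.6),(203.8,153.3)),((180.6,230.6),(197,167.6)),((374.6,196.4),(288.3,288.2))):
    X,e=tri(a,b); print(r(X),e,"plane",r(plane("top",a,.1 if a[0]>300 else .056)[:2]),r(plane("side",b,.1 if a[0]>300 else .056)[:2]))
E
```

```text
time_s: 2.1
eef_pos: [0.4309, -0.0508, 0.0633]
orientation: [-0.004, 0.048, 0.999, 0.001]
force: [-1.5, -0.3, 0.2]
grip_width: 0.0602
gripper_force: 0.0
time_s: 2.6
eef_pos: [0.435, -0.0518, 0.0672]
orientation: [0.001, 0.048, 0.999, -0.0]
force: [-0.3, 1.1, -0.5]
grip_width: 0.0234
gripper_force: 0.0
[0.4687 0.2879 0.0536] [array([ 0.1, -0.6]), array([-0.6,  0.1])] plane [0.4666 0.2877] [0.4698 0.2835]
[0.411  0.3736 0.055 ] [array([ 0.1, -0.8]), array([-0.8,  0.1])] plane [0.4084 0.3736] [0.4134 0.3717]
[0.3773 0.2811 0.0549] [array([ 0. , -0.3]), array([-0.3,  0. ])] plane [0.3762 0.281 ] [0.3782 0.2791]
[ 0.4815 -0.3327  0.0966] [array([ 0.1, -0.6]), array([-0.9,  0.1])] plane [ 0.4792 -0.3313] [ 0.4822 -0.336 ]
```

```bash
python3 -m crank '[[0,0,0,0,0,0],[0,0,0,0,0,0],[0.2,1.8,0,0,0,0],[0.2,2,0,0,0,0],[0.2,2.5,0,0,0,0],[0.2,2.5,0,0,0,0],[0.2,2.5,0,0,0,0],[0.2,2.2,0,0,0,0],[0.2,1.6,0,0,0,0],[0.2,1,0,0,0,0],[0,0,0,0,0,0],[0,0,0,0,0,0]]' 1
python3 -m crank '[[0,0,0,0,0,0],[0,0,0,0,0,0],[0,0,0,0,0,0]]' 3.5
python3 - <<'E'
from h import *
im=shot("top","g"); crop(im,185,125,315,220,6,"tg")
shot("side","g")
print(env.get_obs()["eef_pos"])
E
```

```text
time_s: 3.8
eef_pos: [0.4505, 0.1112, 0.0672]
orientation: [0.0, 0.048, 0.999, 0.002]
force: [-0.7, 5.8, 6.1]
grip_width: 0.0216
gripper_force: 30.0
time_s: 4.1
eef_pos: [0.4503, 0.109, 0.0662]
orientation: [-0.0, 0.048, 0.999, -0.0]
force: [0.5, 0.1, -0.1]
grip_width: 0.0349
gripper_force: 0.0
[0.4503728  0.10906106 0.06626378]
```

View pics/tg.png

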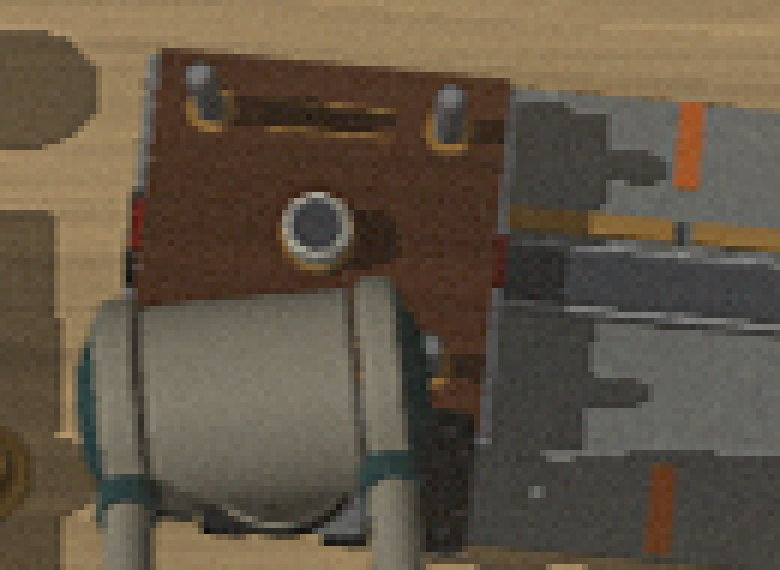

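The carriage moved over and clicked in: the notch force pulled it to y≈0.111. I raise the arm and go above sleeve A, then measure the lamp.

```bash
python3 -m crank '[[0,0,4,0,0,0],[0,0,4.5,0,0,0],[0,0,4.5,0,0,0],[0,0,3,0,0,0],[0.5,4.5,0,0,0,0],[0.4,4.5,0,0,0,0],[0.4,4.5,0,0,0,0],[0.4,4.4,0,0,0,0],[0,0,0,0,0,0],[0,0,0,0,0,0]]' 7
python3 - <<'E'
from h import *
t=shot("top","h"); s=shot("side","h")
print(env.get_obs()["eef_pos"])
a=t[125:215,190:285,::-1]; b=s[155:260,225:335,::-1]
cv2.imwrite("pics/lh.png",np.hstack([cv2.resize(a,(399,378),interpolation=0),cv2.resize(b,(396,378),interpolation=0)]))
E
```

```text
time_s: 5.2
eef_pos: [0.4672, 0.2885, 0.2258]
orientation: [-0.001, 0.047, 0.999, -0.001]
force: [-0.0, 0.4, 0.7]
grip_width: 0.0699
gripper_force: 0.0
[0.46724659 0.28713336 0.22619152]
```

View pics/lh.png

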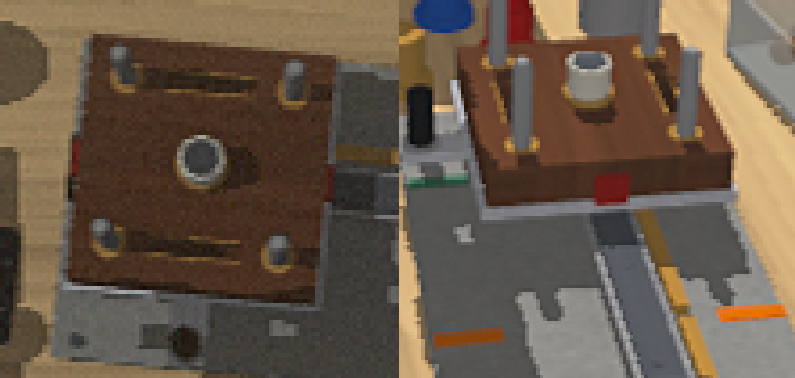

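Top crop: rod tops at (119,51), (296,66), (101,225) and (279,241), with the handle over the near green stripe. In the side crop the near-right rod top is at (523,62) and the far-right one at (690,50). I'll refine these with a mask.

```bash
cat > rods.py <<'E'
from h import *
r=lambda x:np.round(x,4)
t=np.load("pics/toph.npy"); s=np.load("pics/sideh.npy")
f=lambda h:(h[...,1]<60)&(h[...,2]>60)
m,b=blobs(t,f,12); print("top",[(c,x) for c,x in b if 205<c[0]<270 and 128<c[1]<192])
m2,b2=blobs(s,f,12); print("side",[(c,x) for c,x in b2 if 240<c[0]<325 and x[4]<400 and c[1]<230])
yb=np.array([.0967,.9953]); xb=np.array([.9953,-.0967])
pts={1:(256.4,182.4),2:(214,178.6),3:(260.5,140.7),4:(218.3,137.1)}
T={k:plane("top",v,.158)[:2] for k,v in pts.items()}
c=np.mean(list(T.values()),0); print("centre",r(c))
for k in T: print(k,r(T[k]),"in frame",r([(T[k]-c)@xb,(T[k]-c)@yb]))
for a,q in(((256.4,182.4),(259.4,172.2)),((260.5,140.7),(305.8,168.9))): X,e=tri(a,q); print(r(X),e)
h=plane("top",(234.3,206.4),.1)[:2]; print("handle",r(h),r([(h-c)@xb,(h-c)@yb]))
E
python3 rods.py
```

```text
top [([209.1, 144.4], [207, 134, 5, 23, 44]), ([217.8, 138.2], [216, 135, 5, 9, 25]), ([259.3, 142.6], [258, 139, 5, 9, 28]), ([237.6, 162.6], [232, 157, 12, 12, 80]), ([213.4, 178.6], [212, 177, 4, 5, 16]), ([255.5, 183.3], [254, 181, 5, 7, 23])]
side [([252.0, 160.7], [250, 149, 5, 24, 118]), ([277.2, 175.1], [271, 169, 13, 14, 149]), ([304.7, 180.1], [302, 168, 7, 25, 131]), ([258.5, 182.8], [256, 171, 6, 25, 140])]
centre [0.5858 0.097 ]
1 [0.5159 0.0396] in frame [-0.064  -0.0639]
2 [0.5277 0.1668] in frame [-0.0646  0.0639]
3 [0.6441 0.0266] in frame [ 0.0648 -0.0644]
4 [0.6555 0.155 ] in frame [0.0638 0.0644]
[0.5173 0.0394 0.1544] [array([ 0.1, -0.3]), array([-0.3,  0.1])]
[0.6443 0.0267 0.1555] [array([-0. ,  0.1]), array([ 0.2, -0. ])]
handle [0.4491 0.1081] [-0.1371 -0.0022]
```

```bash
python3 - <<'E'
from h import *
r=lambda x:np.round(x,4)
for nm,a,b in(("A",(179.1,202.4),(225.3,163.8)),("B",(151.8,220.6),(203.8,153.3)),("C",(180.6,230.6),(197,167.6)),("panel",(374.6,196.4),(288.3,288.2)),
  ("rod1",(256.4,182.4),(259.4,172.2)),("rod3",(260.5,140.7),(305.8,168.9))):
    a=np.array(a)-.5;b=np.array(b)-.5
    X,e=tri(a,b); print(nm,r(X),e,r(plane("top",a,{"p":.1,"r":.158}.get(nm[0],.056))[:2]))
yb=np.array([.0967,.9953]); xb=np.array([.9953,-.0967])
pts=np.array([(256.4,182.4),(214,178.6),(260.5,140.7),(218.3,137.1)])-.5
c=np.mean([plane("top",p,.158)[:2] for p in pts],0); print("c",r(c))
for i,(a,b) in enumerate([(-1,-1),(-1,1),(1,-1),(1,1)]): print("rod",i+1,r(c+.064*(a*xb+b*yb)))
print(env.get_obs()["eef_pos"])
E
```

```text
A [0.4688 0.2895 0.0547] [array([ 0. , -0.1]), array([-0.1,  0. ])] [0.4682 0.2893]
B [0.4111 0.3751 0.0563] [array([ 0. , -0.4]), array([-0.3,  0. ])] [0.41   0.3753]
C [0.3775 0.2827 0.056 ] [array([-0. ,  0.1]), array([ 0.1, -0. ])] [0.3778 0.2826]
panel [ 0.4821 -0.331   0.0964] [array([ 0.1, -0.3]), array([-0.4,  0.1])] [ 0.4808 -0.3297]
rod1 [0.5176 0.0411 0.1551] [array([-0. ,  0.1]), array([ 0.1, -0. ])] [0.5174 0.0411]
rod3 [0.6446 0.0284 0.1563] [array([-0.1,  0.5]), array([ 0.6, -0.1])] [0.6456 0.0281]
c [0.5873 0.0985]
rod 1 [0.5174 0.041 ]
rod 2 [0.5298 0.1684]
rod 3 [0.6448 0.0286]
rod 4 [0.6572 0.156 ]
[0.46724659 0.28713336 0.22619152]
```

```bash
python3 -m crank '[[0.1,0.15,-4,0,0,0],[0,0,-4,0,0,0],[0,0,-4,0,0,0],[0,0,-4,0,0,0],[0,0,-3,0,0,0],[0,0,-1.5,0,0,0],[0,0,0,0,0,0],[0,0,0,0,0,0]]' 7
python3 -m crank '[[0,0,0,0,0,0],[0,0,0,0,0,0],[0,0,0,0,0,0],[0,0,0,0,0,0],[0,0,0,0,0,0],[0,0,0,0,0,0],[0,0,0,0,0,0],[0,0,0,0,0,0]]' 3.5
```

```text
time_s: 6.1
eef_pos: [0.469, 0.2888, 0.0221]
orientation: [0.0, 0.048, 0.999, 0.0]
force: [-0.4, -0.2, 0.7]
grip_width: 0.0702
gripper_force: 0.0
time_s: 6.9
eef_pos: [0.4689, 0.2902, 0.0223]
orientation: [0.001, 0.048, 0.999, 0.0]
force: [0.1, -0.9, 6.0]
grip_width: 0.0437
gripper_force: 30.0
```

```bash
python3 -m crank '[[0,0,3,0,0,0],[0,0,4.5,0,0,0],[0,0,4.5,0,0,0],[0,0,4,0,0,0],[0,0,2,0,0,0],[3,-2,0,0,0,0],[4,-3,0,0,0,0],[4,-3,0,0,0,0],[4,-3,0,0,0,0],[3,-2,0,0,0,0],[0.8,-0.4,0,0,0,0],[0,0,0,0,0,0]]' 3.5
python3 -m crank '[[0,0,-1,0,0,0],[0,0,-1,0,0,0],[0,0,0,0,0,0]]' 3.5
python3 - <<'E'
from h import *
o=env.get_obs(); print(o["eef_pos"],o["force"],o["wrist_torque"])
s=shot("side","i"); crop(s,225,60,345,200,4,"si")
E
```

```text
time_s: 8.1
eef_pos: [0.6566, 0.1546, 0.1987]
orientation: [-0.002, 0.049, 0.999, -0.0]
force: [0.2, 0.2, -6.3]
grip_width: 0.0437
gripper_force: 30.0
time_s: 8.4
eef_pos: [0.6537, 0.1567, 0.179]
orientation: [-0.003, 0.047, 0.999, -0.0]
force: [-0.3, -0.4, -5.1]
grip_width: 0.0439
gripper_force: 30.0
[0.65365227 0.15670431 0.17898197] [-0.26232521 -0.3920789  -5.10724125] [ 0.04373532 -0.00574983  0.0183413 ]
```

View pics/si.png

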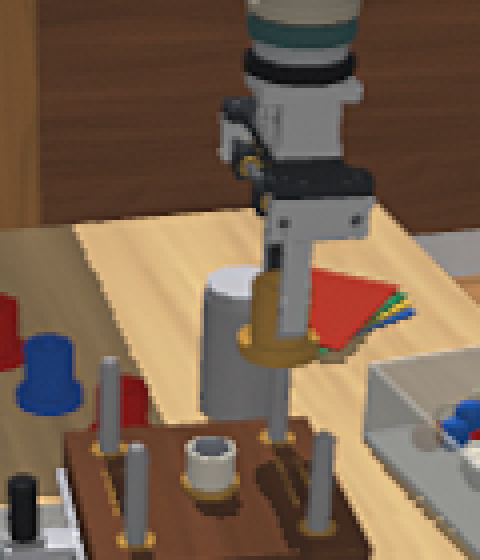

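The side view shows the sleeve's foot centred on the far-left rod (flange middle x≈280, rod x≈280). Lowering.

```bash
python3 -m crank '[[0,0,0,0,0,0],[0,0,-0.5,0,0,0],[0,0,-0.7,0,0,0],[0,0,-1,0,0,0],[0,0,-1,0,0,0],[0,0,-1,0,0,0],[0,0,0,0,0,0]]' 3.5
```

```text
time_s: 9.15
eef_pos: [0.6557, 0.1556, 0.1371]
orientation: [-0.001, 0.048, 0.999, -0.0]
force: [0.1, 0.4, -4.7]
grip_width: 0.0441
gripper_force: 30.0
```

```bash
python3 -m crank '[[0,0,-1,0,0,0],[0,0,-1,0,0,0],[0,0,-0.7,0,0,0],[0,0,-0.4,0,0,0],[0,0,0,0,0,0],[0,0,0,0,0,0]]' 3.5
```

```text
time_s: 9.75
eef_pos: [0.6567, 0.1559, 0.1086]
orientation: [0.0, 0.048, 0.999, 0.0]
force: [-0.1, -0.8, -5.5]
grip_width: 0.0437
gripper_force: 30.0
```

```bash
python3 -m crank '[[0,0,-0.25,0,0,0],[0,0,-0.1,0,0,0],[0,0,0,0,0,0],[0,0,0,0,0,0]]' 3.5
python3 -m crank '[[0,0,0,0,0,0],[0,0,0,0,0,0],[0,0,0,0,0,0],[0,0,2,0,0,0],[0,0,4,0,0,0],[0,0,4,0,0,0],[0,0,1,0,0,0],[0,0,0,0,0,0]]' 7
cat > sl.py <<'E'
from h import *
import sys
o=env.get_obs(); print(o["eef_pos"])
t=shot("top",sys.argv[1]); s=shot("side",sys.argv[1])
f=lambda h:(h[...,0]>12)&(h[...,0]<28)&(h[...,1]>128)
m,b=blobs(t,f,60); print("top",[x for x in b if x[1][4]<400 and 100<x[0][0]<275])
f=lambda h:(h[...,0]>12)&(h[...,0]<28)&(h[...,1]>135)
m,b=blobs(s,f,60); print("side",[x for x in b if 160<x[0][0]<330 and x[1][4]<700])
E
python3 sl.py j
```

```text
time_s: 10.15
eef_pos: [0.6572, 0.1559, 0.1063]
orientation: [0.001, 0.048, 0.999, 0.0]
force: [0.2, -0.7, 1.9]
grip_width: 0.0438
gripper_force: 30.0
time_s: 10.95
eef_pos: [0.6576, 0.156, 0.2171]
orientation: [0.002, 0.048, 0.999, 0.0]
force: [-0.4, 0.2, 0.5]
grip_width: 0.07
gripper_force: 0.0
[0.65764041 0.15599719 0.21711185]
top [([218.4, 142.3], [211, 132, 16, 23, 219]), ([154.0, 220.6], [145, 212, 19, 18, 232]), ([180.4, 231.0], [173, 222, 15, 18, 172])]
side [([200.3, 169.4], [189, 151, 24, 36, 542]), ([294.4, 165.0], [284, 150, 20, 37, 393]), ([298.0, 227.6], [291, 213, 14, 29, 120]), ([307.5, 252.0], [302, 243, 12, 21, 90])]
```

```bash
python3 -m crank '[[-3,1.4,0,0,0,0],[-4,1.8,0,0,0,0],[-4,1.8,0,0,0,0],[-4,1.8,0,0,0,0],[-4,1.8,0,0,0,0],[-4,1.8,0,0,0,0],[-3,1.5,0,0,0,0],[-2,0.8,0,0,0,0],[0,0,-3,0,0,0],[0,0,0,0,0,0],[0,0,0,0,0,0]]' 7
python3 -m crank '[[0,0,-4,0,0,0],[0,0,-4,0,0,0],[0,0,-4,0,0,0],[0,0,-3,0,0,0],[0,0,-1.5,0,0,0],[0,0,0,0,0,0],[0,0,0,0,0,0]]' 7
```

```text
time_s: 12.15
eef_pos: [0.3756, 0.2822, 0.1836]
orientation: [-0.002, 0.048, 0.999, -0.001]
force: [-0.7, 0.3, 0.6]
grip_width: 0.0698
gripper_force: 0.0
time_s: 12.85
eef_pos: [0.3777, 0.283, 0.0204]
orientation: [0.0, 0.048, 0.999, 0.0]
force: [0.7, 0.1, -0.4]
grip_width: 0.0701
gripper_force: 0.0
```

```bash
python3 -m crank '[[0,0,0,0,0,0],[0,0,0,0,0,0],[0,0,0,0,0,0],[0,0,0,0,0,0],[0,0,0,0,0,0],[0,0,0,0,0,0],[0,0,0,0,0,0],[0,0,0,0,0,0]]' 3.5
python3 -m crank '[[0,0,3,0,0,0],[0,0,4.5,0,0,0],[0,0,4.5,0,0,0],[0,0,4,0,0,0],[0,0,2,0,0,0],[3,-2.2,0,0,0,0],[4,-3,0,0,0,0],[4,-3,0,0,0,0],[3,-2.3,0,0,0,0],[1.2,-1,0,0,0,0],[0,0,0,0,0,0],[0,0,0,0,0,0]]' 3.5
python3 -m crank '[[0,0,-1,0,0,0],[0,0,-1,0,0,0],[0,0,0,0,0,0],[0,0,0,0,0,0]]' 3.5
```

```text
time_s: 13.65
eef_pos: [0.3773, 0.2839, 0.0209]
orientation: [0.001, 0.048, 0.999, 0.001]
force: [-0.1, 3.1, 5.7]
grip_width: 0.0427
gripper_force: 30.0
time_s: 14.85
eef_pos: [0.5266, 0.168, 0.1988]
orientation: [-0.002, 0.048, 0.999, -0.0]
force: [0.1, -0.6, -4.4]
grip_width: 0.0425
gripper_force: 30.0
time_s: 15.25
eef_pos: [0.5276, 0.1683, 0.1795]
orientation: [-0.001, 0.047, 0.999, -0.0]
force: [-0.4, -0.0, -5.2]
grip_width: 0.043
gripper_force: 30.0
```

```bash
python3 -m crank '[[0.1,0,0,0,0,0],[0,0,-0.5,0,0,0],[0,0,-0.7,0,0,0],[0,0,-1,0,0,0],[0,0,-1,0,0,0],[0,0,-1,0,0,0],[0,0,0,0,0,0]]' 3.5
```

```text
time_s: 15.95
eef_pos: [0.5283, 0.1676, 0.1359]
orientation: [-0.002, 0.048, 0.999, -0.0]
force: [0.7, -1.1, -4.9]
grip_width: 0.0423
gripper_force: 30.0
```

```bash
python3 -m crank '[[0,0,-1,0,0,0],[0,0,-1,0,0,0],[0,0,-0.8,0,0,0],[0,0,-0.4,0,0,0],[0,0,0,0,0,0],[0,0,0,0,0,0]]' 3.5
```

```text
time_s: 16.55
eef_pos: [0.5297, 0.1679, 0.1061]
orientation: [0.0, 0.048, 0.999, 0.0]
force: [0.1, 0.0, -4.3]
grip_width: 0.0427
gripper_force: 30.2
```

```bash
python3 -m crank '[[0,0,-0.2,0,0,0],[0,0,0,0,0,0],[0,0,0,0,0,0]]' 3.5
python3 -m crank '[[0,0,0,0,0,0],[0,0,0,0,0,0],[0,0,0,0,0,0],[0,0,2,0,0,0],[0,0,4,0,0,0],[0,0,4,0,0,0],[0,0,1,0,0,0],[0,0,0,0,0,0],[0,0,0,0,0,0]]' 7
python3 sl.py k
```

```text
time_s: 16.85
eef_pos: [0.5301, 0.168, 0.1048]
orientation: [0.001, 0.048, 0.999, 0.0]
force: [-0.2, 0.3, 1.4]
grip_width: 0.0427
gripper_force: 30.2
time_s: 17.75
eef_pos: [0.5286, 0.1677, 0.2126]
orientation: [-0.001, 0.048, 0.999, -0.0]
force: [-0.2, 0.5, 0.4]
grip_width: 0.0698
gripper_force: 0.0
[0.52861039 0.16766377 0.21261938]
top [([213.3, 185.4], [207, 179, 14, 14, 132]), ([153.9, 220.7], [145, 212, 19, 18, 235])]
side [([203.7, 161.7], [196, 151, 17, 21, 278]), ([294.3, 165.1], [284, 150, 20, 37, 394]), ([251.8, 166.7], [242, 153, 21, 37, 364]), ([298.0, 227.7], [291, 213, 14, 29, 122]), ([307.6, 252.2], [302, 243, 12, 21, 92])]
```

```bash
python3 -m crank '[[-2,3.4,0,0,0,0],[-2.4,4.2,0,0,0,0],[-2.4,4.2,0,0,0,0],[-2.4,4.2,0,0,0,0],[-1.7,3,0,0,0,0],[-1,1.7,0,0,0,0],[0,0,-3,0,0,0],[0,0,0,0,0,0],[0,0,0,0,0,0]]' 7
python3 -m crank '[[0,0,-4,0,0,0],[0,0,-4,0,0,0],[0,0,-4,0,0,0],[0,0,-2.8,0,0,0],[0,0,-1.5,0,0,0],[0,0,0,0,0,0],[0,0,0,0,0,0]]' 7
```

```text
time_s: 18.75
eef_pos: [0.4097, 0.3741, 0.1826]
orientation: [-0.001, 0.048, 0.999, -0.001]
force: [-0.1, -0.2, -0.3]
grip_width: 0.0699
gripper_force: 0.0
time_s: 19.45
eef_pos: [0.4116, 0.3749, 0.0218]
orientation: [0.0, 0.048, 0.999, 0.0]
force: [-0.4, -0.0, 0.2]
grip_width: 0.07
gripper_force: 0.0
```

```bash
python3 -m crank '[[0,0,0,0,0,0],[0,0,0,0,0,0],[0,0,0,0,0,0],[0,0,0,0,0,0],[0,0,0,0,0,0],[0,0,0,0,0,0],[0,0,0,0,0,0],[0,0,0,0,0,0]]' 3.5
```

```text
time_s: 20.25
eef_pos: [0.4111, 0.3757, 0.0219]
orientation: [0.001, 0.048, 0.999, 0.001]
force: [-0.4, 1.8, 5.7]
grip_width: 0.0438
gripper_force: 30.0
```

```bash
python3 -m crank '[[0,0,3,0,0,0],[0,0,4.5,0,0,0],[0,0,4.5,0,0,0],[0,0,4,0,0,0],[0,0,2,0,0,0],[0.8,-2.5,0,0,0,0],[1.3,-4,0,0,0,0],[1.4,-4.3,0,0,0,0],[1.4,-4.3,0,0,0,0],[1.4,-4.3,0,0,0,0],[1.4,-4.3,0,0,0,0],[1.4,-4.3,0,0,0,0]]' 3.5
python3 -m crank '[[1,-3.3,0,0,0,0],[0.5,-2.1,0,0,0,0],[0,0,0,0,0,0],[0,0,-1,0,0,0],[0,0,-1,0,0,0],[0,0,0,0,0,0],[0,0,0,0,0,0]]' 3.5
```

```text
time_s: 21.45
eef_pos: [0.5002, 0.0928, 0.1995]
orientation: [-0.002, 0.047, 0.999, -0.0]
force: [0.9, 1.0, -4.7]
grip_width: 0.0442
gripper_force: 30.0
time_s: 22.15
eef_pos: [0.5157, 0.0417, 0.1802]
orientation: [-0.001, 0.047, 0.999, 0.0]
force: [-0.4, 0.4, -3.9]
grip_width: 0.0442
gripper_force: 30.0
```

```bash
python3 -m crank '[[0.05,0,0,0,0,0],[0,0,-0.6,0,0,0],[0,0,-0.7,0,0,0],[0,0,-1,0,0,0],[0,0,-1,0,0,0],[0,0,-1,0,0,0],[0,0,0,0,0,0]]' 3.5
```

```text
time_s: 22.85
eef_pos: [0.5156, 0.0408, 0.136]
orientation: [-0.002, 0.048, 0.999, 0.0]
force: [-0.9, 0.1, -4.3]
grip_width: 0.0441
gripper_force: 30.0
```

```bash
python3 -m crank '[[0,0,-1,0,0,0],[0,0,-1,0,0,0],[0,0,-0.7,0,0,0],[0,0,-0.4,0,0,0],[0,0,0,0,0,0],[0,0,0,0,0,0]]' 3.5
```

```text
time_s: 23.45
eef_pos: [0.5173, 0.0408, 0.1071]
orientation: [0.0, 0.048, 0.999, 0.0]
force: [0.5, 0.0, -3.4]
grip_width: 0.0441
gripper_force: 30.0
```

```bash
python3 -m crank '[[0,0,-0.2,0,0,0],[0,0,0,0,0,0],[0,0,0,0,0,0]]' 3.5
python3 -m crank '[[0,0,0,0,0,0],[0,0,0,0,0,0],[0,0,0,0,0,0],[0,0,2,0,0,0],[0,0,4,0,0,0],[0,0,4,0,0,0],[0,0,1,0,0,0],[-1.5,4.5,0,0,0,0],[-1.5,4.5,0,0,0,0],[-1.5,4.5,0,0,0,0],[0,4.5,0,0,0,0],[0,0,0,0,0,0]]' 7
python3 - <<'E'
from h import *
t=shot("top","m"); s=shot("side","m"); print(env.get_obs()["eef_pos"])
cv2.imwrite("pics/m.png",np.hstack([cv2.resize(t[180:240,340:400,::-1],(390,390),interpolation=0),cv2.resize(s[140:260,230:350,::-1],(390,390),interpolation=0)]))
f=lambda h:(h[...,2]<70)&(h[...,2]>=0)
m,b=blobs(t,f,30); print([x for x in b if 345<x[0][0]<395 and 180<x[0][1]<235])
d=(cv2.cvtColor(t,cv2.COLOR_RGB2HSV).astype(int))
print("S");print(d[192:202,354:392,1]);print("V");print(d[192:202,354:392,2])
E
```

```text
time_s: 23.75
eef_pos: [0.5176, 0.0408, 0.1059]
orientation: [0.001, 0.048, 0.999, 0.0]
force: [-0.0, -0.2, 2.7]
grip_width: 0.0438
gripper_force: 30.0
time_s: 24.95
eef_pos: [0.4709, 0.2255, 0.2141]
orientation: [-0.001, 0.045, 0.999, 0.001]
force: [-0.4, -1.1, -0.3]
grip_width: 0.07
gripper_force: 0.0
[0.47133163 0.22123166 0.21401412]
[([370.4, 197.3], [358, 195, 27, 6, 106])]
S
[[112 103 115 113 110 105 120 111 112 117 114 109 109 113 106 109 109 115
  114 109 109 118 112 112 110 110 111 111 106  90  96  94 106  77  97  96
   99  98]
 [118 104 103 116  98 110 108 109 115 107 120 115 114 114 117 112 116 115
  120 116 117 116 119 119 116 113 118 117 118 105 103  91 113  95  94  96
   95  95]
 [114 122  97 113 112 109 106 105 108 115 106 105 107 105 102  94  89  82
   84  90  89  96  81  86  78  54  64  60  52  21  29  72  92  98  99  97
   96  94]
 [114  96 116 101 117 112 113 111  94  78  44  22  23  19  19  22  15  18
   24  19   8   8  15   0  15   8   7  15   4   6  21  54 101  88  98 103
  102 104]
 [126 102 116 103 116 115 103  75  43  29  18   8   4   4  19   8   8   0
    7
[... 1768 characters left out ...]
  65  62  55  68  53  53  48  63  82  90  89 124 151
  147 143]
 [ 94  90  93  88  56  41  47  45  54  50  49  60  49  54  59  56  58  55
   57  51  43  53  51  63  61  48  41  56  63  82  88  91  89  87  91  91
   93  96]
 [ 88  87  93  81  52  50  47  48  48  46  52  51  40  45  44  41  43  40
   40  38  36  38  44  42  55  58  75  92  87  93  95  91  89  92  89  89
   87  89]
 [ 90  87  93  87  68  60  68  59  71  80  76  82  76  78 106 124 134 152
  150 151 117  79  83  83  83  85  83  85  86  87  87  89  91  92  91  89
   91  87]
 [ 70  77  90  88  89  89  89  90  88  92  89  91  91  90  85 126 149 147
  145 150 148 144 144 151 147 146 149 150 135 106  90  93  96  95  88  80
   82  83]]
```

View pics/m.png

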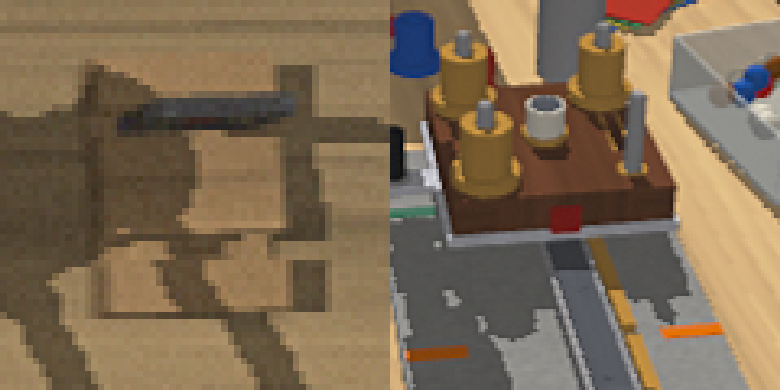

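All three sleeves are seated on rods 1, 2 and 4. The panel's top edge runs from crop (150,103) to (297,103), with its centre at raw (374,196), and the rack is turned about +2.3°. I go to the panel, turning the tool −82.5°.

```bash
python3 -m crank '[[0,-4.5,0,0,0,-7],[0,-4.5,0,0,0,-7],[0,-4.5,0,0,0,-7],[0,-4.5,0,0,0,-7],[0,-4.5,0,0,0,-7],[0,-4.5,0,0,0,-7],[0,-4.5,0,0,0,-7],[0,-4.5,0,0,0,-7],[0,-4.5,0,0,0,-7],[0.3,-4.5,0,0,0,-7],[0.3,-4.5,0,0,0,-7],[0.2,-4.5,0,0,0,-5.5]]' 4
python3 -m crank '[[0,-1.1,0,0,0,0],[0,0,0,0,0,0],[0,0,0,0,0,0],[0,0,0,0,0,0]]' 4
python3 -c "
from h import *
print(env.get_obs()['joint_positions'])"
```

```text
time_s: 26.25
eef_pos: [0.4781, -0.3225, 0.2145]
orientation: [-0.0, 0.697, 0.717, -0.0]
force: [0.6, 0.7, -0.5]
grip_width: 0.0401
gripper_force: 0.0
time_s: 26.65
eef_pos: [0.4795, -0.3286, 0.215]
orientation: [-0.0, 0.694, 0.72, 0.0]
force: [0.3, 0.2, 0.4]
grip_width: 0.0396
gripper_force: 0.0
[-7.20849745e-01  2.80894544e-01  1.47397387e+00  5.50204423e-04
  1.38766526e+00 -7.57866455e-01]
```

```bash
python3 -m crank '[[0,0,-4,0,0,0],[0,0,-4,0,0,0],[0,0,-3,0,0,0],[0,0,-2.5,0,0,0],[0,0,-2,0,0,0],[0,0,0,0,0,0],[0,0,0,0,0,0]]' 4
python3 -m crank '[[0,0,0,0,0,0],[0,0,0,0,0,0],[0,0,0,0,0,0],[0,0,0,0,0,0],[0,0,0,0,0,0],[0,0,0,0,0,0],[0,0,0,0,0,0]]' 0.6
```

```text
time_s: 27.35
eef_pos: [0.4804, -0.3292, 0.0606]
orientation: [0.0, 0.694, 0.72, 0.0]
force: [0.1, -0.5, -0.1]
grip_width: 0.0398
gripper_force: 0.0
time_s: 28.05
eef_pos: [0.4803, -0.3304, 0.0606]
orientation: [0.0, 0.694, 0.72, 0.0]
force: [-0.2, 0.0, 5.1]
grip_width: 0.0099
gripper_force: 30.0
```

```bash
python3 -m crank '[[0,0,2,0,0,0],[0,0,4,0,0,0],[0,0,4.5,0,0,0],[0,0,4.5,0,0,0],[0,0,3,0,0,0],[1,2.5,0,0,0,-2],[1.6,4,0,0,0,-2],[1.6,4,0,0,0,-2],[1.6,4,0,0,0,-1.6],[1.6,4,0,0,0,0],[1.6,4,0,0,0,0],[1.6,4,0,0,0,0]]' 0.6
python3 -m crank '[[1.6,4,0,0,0,0],[1.6,4,0,0,0,0],[1.6,4,0,0,0,0],[1.2,2.8,0,0,0,0],[0.4,1,0,0,0,0],[0,0,0,0,0,0],[0,0,0,0,0,0],[0,0,0,0,0,0],[0,0,0,0,0,0]]' 0.6
python3 - <<'E'
from h import *
t=shot("top","n"); s=shot("side","n"); o=env.get_obs(); print(o["eef_pos"],o["joint_positions"][0]-o["joint_positions"][5])
cv2.imwrite("pics/n.png",np.hstack([cv2.resize(t[100:200,190:290,::-1],(400,400),interpolation=0),cv2.resize(s[90:210,240:360,::-1],(400,400),interpolation=0)]))
g=o["eef_pos"]
yb=np.array([.0967,.9953,0])
for k in(-.032,.032): print(np.round(proj("side",g+k*yb+[0,0,-.0506]),1),np.round(proj("top",g+k*yb+[0,0,-.0506]),1),np.round(proj("top",g+k*yb+[0,0,.0394]),1))
E
```

```text
time_s: 29.25
eef_pos: [0.5859, -0.0635, 0.2389]
orientation: [-0.001, 0.741, 0.672, -0.001]
force: [1.0, 0.1, -1.7]
grip_width: 0.01
gripper_force: 30.0
time_s: 30.15
eef_pos: [0.6497, 0.0913, 0.2402]
orientation: [0.0, 0.741, 0.671, -0.0]
force: [-0.4, -0.1, -2.4]
grip_width: 0.0099
gripper_force: 30.0
[0.64981523 0.09169649 0.24027972] -0.09848025434854313
[303.6 151.9] [249.5 137.2] [249.3 128.9]
[298.2 141.7] [228.  135.2] [226.2 126.8]
```

View pics/n.png

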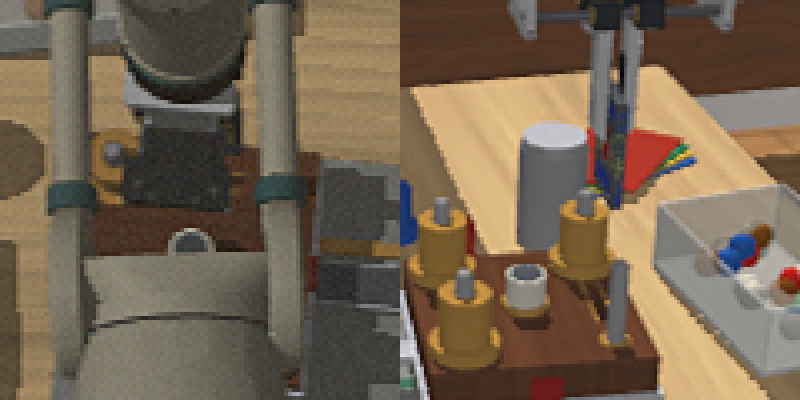

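The side view shows the panel's near lower corner at raw (304.3,151.6), against a predicted (303.6,151.9), so it is centred in the grip. I lower it to just above the far groove.

```bash
python3 -m crank '[[0.05,0,-2,0,0,0],[0,0,-2.5,0,0,0],[0,0,-2.5,0,0,0],[0,0,-1.5,0,0,0],[0,0,-1,0,0,0],[0,0,0,0,0,0],[0,0,0,0,0,0],[0,0,0,0,0,0],[0,0,0,0,0,0],[0,0,0,0,0,0]]' 0.6
python3 - <<'E'
from h import *
s=shot("side","p"); t=shot("top","p"); o=env.get_obs(); print(o["eef_pos"])
cv2.imwrite("pics/p.png",np.hstack([cv2.resize(s[130:210,270:340,::-1],(525,600),interpolation=0)]))
E
```

```text
time_s: 31.25
eef_pos: [0.6509, 0.0929, 0.1458]
orientation: [0.0, 0.741, 0.672, 0.001]
force: [1.0, -0.2, -1.9]
grip_width: 0.0099
gripper_force: 30.0
[0.65068031 0.09285876 0.14543065]
```

View pics/p.png

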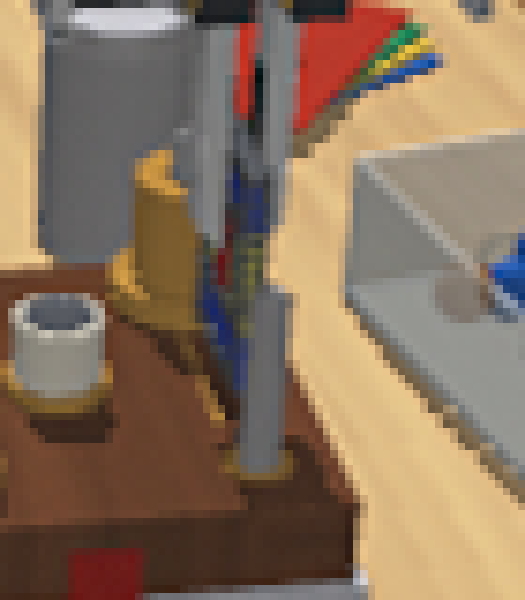

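The panel hangs straight above the far groove, behind rod 3. I lower it slowly and watch the force.

```bash
python3 -m crank '[[0,-0.05,-0.3,0,0,0],[0,0,-0.3,0,0,0],[0,0,-0.3,0,0,0],[0,0,-0.3,0,0,0],[0,0,-0.3,0,0,0],[0,0,0,0,0,0],[0,0,0,0,0,0]]' 0.6
```

```text
time_s: 32.05
eef_pos: [0.6505, 0.0923, 0.1299]
orientation: [-0.0, 0.741, 0.672, -0.0]
force: [-0.1, -0.9, -2.0]
grip_width: 0.0099
gripper_force: 30.0
```

```bash
python3 -m crank '[[0,0,-0.3,0,0,0],[0,0,-0.3,0,0,0],[0,0,-0.3,0,0,0],[0,0,-0.3,0,0,0],[0,0,-0.3,0,0,0],[0,0,0,0,0,0],[0,0,0,0,0,0]]' 0.6
```

```text
time_s: 32.75
eef_pos: [0.6505, 0.0923, 0.1149]
orientation: [-0.0, 0.741, 0.672, -0.0]
force: [-0.5, -0.6, -2.1]
grip_width: 0.0099
gripper_force: 30.0
```

```bash
python3 -m crank '[[0,0,-0.2,0,0,0],[0,0,-0.2,0,0,0],[0,0,-0.1,0,0,0],[0,0,0,0,0,0],[0,0,0,0,0,0]]' 0.6
```

```text
time_s: 33.25
eef_pos: [0.6506, 0.0923, 0.11]
orientation: [0.0, 0.741, 0.672, 0.0]
force: [0.1, 0.7, -1.7]
grip_width: 0.01
gripper_force: 30.0
```

```bash
python3 -m crank '[[0,0,-0.1,0,0,0],[0,0,-0.05,0,0,0],[0,0,0,0,0,0]]' 0.6
python3 -m crank '[[0,0,0,0,0,0],[0,0,0,0,0,0],[0,0,0,0,0,0],[0,0,0,0,0,0]]' 4
```

```text
time_s: 33.55
eef_pos: [0.6506, 0.0924, 0.1096]
orientation: [0.0, 0.741, 0.672, 0.0]
force: [-1.4, 0.4, 5.6]
grip_width: 0.0103
gripper_force: 30.0
time_s: 33.95
eef_pos: [0.6505, 0.0923, 0.1082]
orientation: [-0.0, 0.741, 0.672, -0.0]
force: [-0.9, 0.5, 0.6]
grip_width: 0.038
gripper_force: 0.0
```

```bash
python3 -m crank '[[0,0,1,0,0,0],[0,0,3,0,0,0],[0,0,4.5,0,0,0],[0,0,4.5,0,0,0],[-2.5,0.2,0,0,0,8],[-3,0.3,0,0,0,8],[-3,0.3,0,0,0,8],[-3,0.3,0,0,0,8],[-3,0.3,0,0,0,8],[-3,0.3,0,0,0,8],[-2.3,0.2,0,0,0,8],[0,0,0,0,0,8]]' 4
python3 -m crank '[[0,0,0,0,0,8],[0,0,0,0,0,8],[0,0,0,0,0,8],[0,0,0,0,0,2],[0,0,0,0,0,0]]' 6
python3 - <<'E'
from h import *
s=shot("side","q"); t=shot("top","q"); o=env.get_obs(); print(o["eef_pos"],o["orientation"])
cv2.imwrite("pics/q.png",np.hstack([cv2.resize(t[110:230,180:300,::-1],(400,400),interpolation=0),cv2.resize(s[130:250,230:350,::-1],(400,400),interpolation=0)]))
E
```

```text
time_s: 35.15
eef_pos: [0.4494, 0.1116, 0.2397]
orientation: [-0.0, 0.269, 0.963, 0.0]
force: [0.5, 0.0, -1.1]
grip_width: 0.0399
gripper_force: 0.0
time_s: 35.65
eef_pos: [0.4527, 0.1114, 0.2393]
orientation: [0.001, 0.049, 0.999, 0.0]
force: [-0.3, 0.7, 0.9]
grip_width: 0.0599
gripper_force: 0.0
[0.45262324 0.11135285 0.23901503] [4.23051200e-04 4.89029271e-02 9.98803440e-01 1.13579152e-04]
```

View pics/q.png

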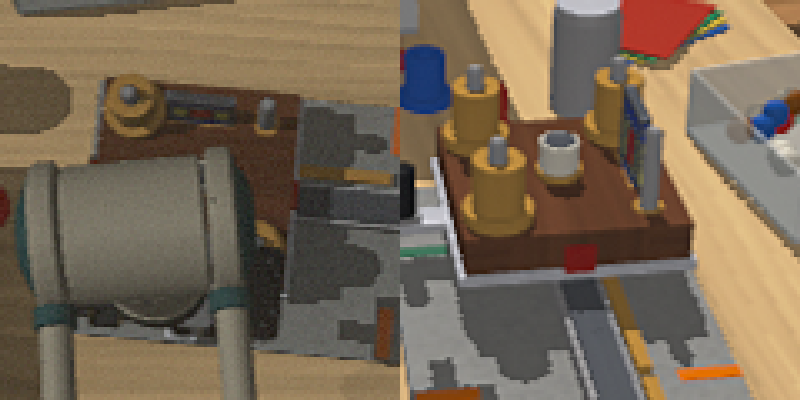

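The panel stands upright in the far groove, between sleeve 4 and rod 3, and the sleeves are fully down. The rack's other groove was empty, so there is only the one panel. Next I grip the handle and push to orange.

```bash
python3 -m crank '[[0,0,-4,0,0,0],[0,0,-4,0,0,0],[0,0,-4,0,0,0],[0,0,-3.3,0,0,0],[0,0,-2,0,0,0],[0,0,0,0,0,0]]' 6
python3 -m crank '[[0,0,0,0,0,0],[0,0,0,0,0,0],[0,0,0,0,0,0],[0,0,0,0,0,0],[0,0,0,0,0,0],[0,0,0,0,0,0],[0,0,0,0,0,0],[0,0,0,0,0,0]]' 1
```

```text
time_s: 36.35
eef_pos: [0.4502, 0.1111, 0.0632]
orientation: [-0.003, 0.049, 0.999, -0.0]
force: [-0.0, 0.3, 0.2]
grip_width: 0.0597
gripper_force: 0.0
time_s: 37.15
eef_pos: [0.4529, 0.1113, 0.0661]
orientation: [0.0, 0.048, 0.999, 0.0]
force: [-1.1, -1.5, 5.5]
grip_width: 0.0214
gripper_force: 30.0
```

```bash
python3 -m crank '[[0,-0.4,0,0,0,0],[-0.1,-0.8,0,0,0,0],[-0.1,-1.2,0,0,0,0],[-0.1,-1.5,0,0,0,0],[-0.2,-1.8,0,0,0,0],[-0.2,-2,0,0,0,0],[-0.2,-2,0,0,0,0],[-0.2,-2,0,0,0,0],[-0.2,-2,0,0,0,0],[-0.2,-1.8,0,0,0,0],[-0.1,-1.5,0,0,0,0],[-0.1,-1.2,0,0,0,0]]' 1
python3 -m crank '[[-0.1,-0.9,0,0,0,0],[-0.1,-0.5,0,0,0,0],[0,-0.3,0,0,0,0],[0,0,0,0,0,0],[0,0,0,0,0,0],[0,0,0,0,0,0]]' 1
```

```text
time_s: 38.35
eef_pos: [0.4356, -0.0687, 0.066]
orientation: [0.0, 0.05, 0.999, 0.003]
force: [-0.3, 9.5, 7.9]
grip_width: 0.0211
gripper_force: 30.0
time_s: 38.95
eef_pos: [0.4338, -0.0878, 0.066]
orientation: [0.0, 0.049, 0.999, -0.0]
force: [-0.5, 0.2, 6.1]
grip_width: 0.0216
gripper_force: 30.0
```

```bash
python3 -m crank '[[0,0,0,0,0,0],[0,0,0,0,0,0],[0,0,0,0,0,0],[0,0,0,0,0,0],[0,0,2,0,0,0],[0,0,4,0,0,0],[0,0,4.5,0,0,0],[0,0,4,0,0,0],[-2,4.5,0,0,0,0],[-2,4.5,0,0,0,0],[-1,4.5,0,0,0,0],[0,4.5,0,0,0,0]]' 4
python3 -m crank '[[0,4.5,0,0,0,0],[0,4.5,0,0,0,0],[0,4,0,0,0,0],[0,0,0,0,0,0],[0,0,0,0,0,0]]' 4
python3 - <<'E'
from h import *
s=shot("side","r"); t=shot("top","r"); o=env.get_obs(); print(o["eef_pos"],o["force"])
cv2.imwrite("pics/r.png",np.hstack([cv2.resize(t[110:240,230:360,::-1],(400,400),interpolation=0),cv2.resize(s[150:280,230:360,::-1],(400,400),interpolation=0)]))
m,b=blobs(t,black,15); h=[x for x in b if 270<x[0][0]<310 and 195<x[0][1]<225]; print(h)
for x in h: print(plane("top",x[0],.1),"want",.4526-.0193,.1116-.199)
E
```

```text
time_s: 40.15
eef_pos: [0.3816, 0.0936, 0.2107]
orientation: [0.0, 0.049, 0.999, -0.0]
force: [0.8, -0.7, -0.5]
grip_width: 0.0402
gripper_force: 0.0
time_s: 40.65
eef_pos: [0.383, 0.2227, 0.2101]
orientation: [-0.0, 0.047, 0.999, -0.001]
force: [-0.4, -0.5, 0.2]
grip_width: 0.0403
gripper_force: 0.0
[0.38327524 0.22137408 0.21024456] [ 0.88216907 -0.37206627  0.06426133]
[([296.6, 212.1], [293, 209, 8, 7, 37])]
[ 0.43074598 -0.08577671  0.1       ] want 0.4333 -0.0874
```

View pics/r.png

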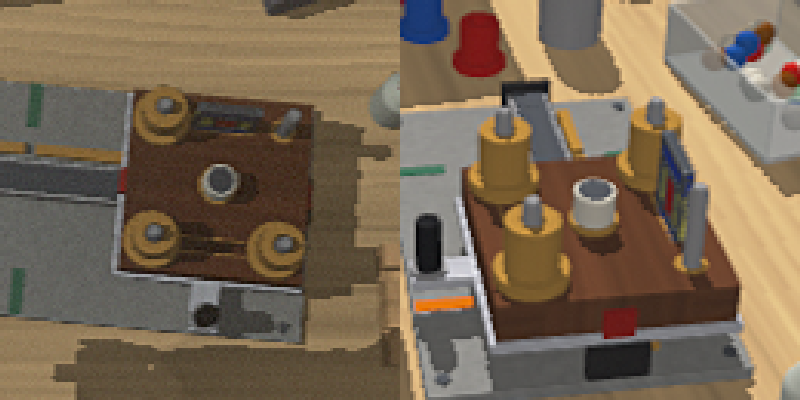

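The carriage stands over the orange stripe, with three sleeves down on rods 1, 2 and 4, the panel upright in the far groove and the gripper clear. Handing in.

```bash
python3 -c "
from bench import env
print(env.finish_job())"
```

```text
the job is handed in; nothing more can be done
None
```

The job is handed in, though the hand-in call returned no verdict: all three brass sleeves are down on tie rods, the one glass panel is in the far groove, the carriage is at the orange station, and the gripper is clear, at about 41 s of the 210 s allowed.

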